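# Hold the stop block on the mitre saw's fence for clamping

### The job

Pull open the top drawer of the red tool chest, take out the wooden stop block and stand it on the mitre saw's table with its broad side flat against the fence, squarely on the blue tape. Push it back against the fence with a steady 12 newtons or so (6 to 20 is fine) and finish while still gripping it and pushing, so that I can put the clamp on; leave the clamp, tape measure, paint tin and screwdriver alone.

Things in the scene. Friction and masses are not known exactly. Their poses are not given: they have to be found in the camera images.
- chest_drawer0_handle (a point): Middle of the top drawer's steel bar handle on the red tool chest (fixed; 340 wide, 240 deep, 252 mm high). Bar level, 11 mm thick, 130 mm long on stems 55 mm either side; axis 35 mm before the drawer's face (29 mm gap behind it), 40 mm below the chest's top. x into the chest, y along the bar, z up; moves with the drawer, which slides out along -x.
- chest_drawer0 (a joint): How far the top drawer is out, in m: 0 shut, 0.16 full. About 2 N friction; it stays where left. Inside 207 mm front to back, 304 mm wide; floor 46 mm below the bar's axis, side walls 60 mm above it, front wall's inside 51 mm behind the bar's axis. The block stands in its front half, and is clear of the chest for a gripper when the drawer is 0.14 m out.
- block_center (a point): Centre of the loose wooden stop block, top painted orange: 35 mm (x) by 55 mm (y) by 50 mm high (z up), about 70 g, upright in the top drawer at the start. Its broad sides are the 55 x 50 mm faces square to x; either may go on the fence, so grip it by the two ends square to y.
- fence: Mitre saw's fence: rigid cast aluminium wall in two halves, 12 mm thick, rising 65 mm above the saw's table. Origin on the bench, 62 mm below the table's top, under the middle of its front face, in the blade's plane. x from the saw's front into the fence, y along it, z up. Left half y = 14 to 236 mm. The raised saw head stays within 40 mm of the blade's plane on that side.
- mark: Blue painter's tape, 48 mm wide, folded over the fence's left half: the stop block's place. Origin on the fence's front face, at the height of the saw's table top, mid-width of the tape. x into the fence, square to its face; y along it; z up. The placed block's centre is 17.5 mm before this point (-x) and 25 mm above. The table is flat for 115 mm in front.
- driver_grip (a point): Handle of a screwdriver, yellow, 170 mm long, lying front to back near the left side of the same drawer: to be left in it.
- clamp: Green screw clamp, about 110 by 130 mm and 22 mm high, lying on the bench in front of the saw; origin under its middle. To be left alone.
- tin: Small paint tin, 86 mm across, 100 mm high, standing on the bench; origin under its middle. To be left alone.
- measure: Yellow tape measure, 70 x 34 x 70 mm, standing on the bench between the saw and the chest; origin under its middle. To be left alone.

How it is judged:
By the outcome, as a careful person would: the job done as asked, in the order asked, and still so for the second after the job is handed in, while the arm keeps its last pose, push and grip.
It also fails if it takes over 67 s, if anything falls off the work surface, if the arm or the gripper's body presses on something with over 40 N, if the wrist force passes 120 N, or if a joint passes its speed limit or range.

### The arm

A 6-joint arm with a two-finger parallel gripper is mounted at the origin on the work surface. World frame = base frame: x ahead of the robot, y to its left, z up, the work surface at z = 0. Lengths are in m, angles in rad, forces in N, time in s.
With the tool pointing down it reaches from about 0.3 to 0.775 m from the base axis. Payload 14.6 kg.
Tool frame: the origin (TCP) lies on the centre line of the jaws, within the pads' length; the fingertips stand 19 mm ahead of it and the grasp point (between the pads) is the TCP; z points along the fingers, y is the direction in which the jaws open and shut (so a half turn about z gives the same grasp; the last joint's range is limited). The gripper opens to 94 mm and grips with 3 to 60 N. Pads are 16 mm wide; open, the fingers measure 119 mm over their backs; the gripper's body (75 mm by 177 mm) begins 78 mm behind the grasp point.
Start: joints at [-1.179, 0.3, 1.521, -0, 1.321, -0.067], TCP at [0.244, -0.493, 0.224] pointing down, gripper open.
Joint ranges: [-3.03, 3.03], [-0.79, 2.21], [0.23, 2.52], [-1.04, 4.18], [0, 3.07], [-2.55, 2.55]. Speed limits (rad/s): [2.22, 2.22, 2.57, 3.14, 3.14, 3.14].

### API

Orientations are given as [roll, pitch, yaw] about the fixed x, y, z axes, in that order (R = Rz(yaw) Ry(pitch) Rx(roll)).
In Python, from station import ctrl gives the robot as it stands. The module is installed in compiled form; this text tells all that it offers.
- The arm moves only by the shell command python3 -m creep 'ROWS' [FORCE]. ROWS is a JSON object of lists of equal length, an entry for each row: "translation": the shift along the world's x, y, z in mm, a list of three; "yaw": the turn about the world's z in rad; "gripper": the closure in counts, from 0 (fully open) to 255 (shut). A call has 1 to 5 rows; each row is the pose to reach, as a shift and turn from the pose measured when the call began; what a row does not reach only later rows make up. A row lasts 1/12 s, in which the tool goes at most 41.7 mm and 7.16 degrees, less where a joint would pass 70% of its speed; a pose out of reach is approached as far as the arm can. A call with a gripper value outside its range is refused whole. The fingers move at their own pace and stop on an object; FORCE is the grip in N (left out, the last holds). Time passes only in rows, so rows that repeat a pose let the fingers close. It gives the time, the measured TCP pose, the force and the opening at its end, in the units of the state.
- ctrl.get_obs(): the state, without advancing time (a new reading comes with each control period).
- ctrl.camera(name): name is "scene" or "top" or "wrist"; returns a dict with "pixels" (420x560x3 uint8, red, green, blue), "depth" (420x560 float32, m along the optical axis (not along the pixel's ray), 0 where there is no reading), "fx", "fy", "cx", "cy" (pixels), "dist" ([k1, k2, p1, p2, k3] as OpenCV has them; the pictures are not rectified), "R" (3x3) and "t" (3): a world point X has camera coordinates R X + t; the wrist camera has in their place "tool_from_camera" (4x4, takes a point from camera to tool coordinates, whose origin is the TCP and whose axes are the flange's). Camera axes: x right, y down, z forward; pixel columns grow to the right and rows downward; lengths in m; the calibration is good to about 2 mm. A picture is of the moment at which its call begins: read the wrist's pose just before it.
- ctrl.hand_in(): hands the job in, once; it reports no verdict.
The state is a dict: "time_s": time; "qpos": joint angles; "joint_vel": joint speeds; "tau": joint torques, N m; "ee_pos": TCP position; "eef_rot": TCP orientation; "force": force on the tool from outside, world axes, zero at the start; "moment": the same for the moment, N m; "grip_width": finger opening in m.
Only numpy, scipy, OpenCV 4.12 (cv2) and the standard library are available. Lean on these libraries where they do the work, as an engineer would, in place of code of your own. Each camera call takes 0.05 s, during which the arm holds its last target. There are 200 camera calls.

## Working session

There is one attempt and no reset: what is moved stays moved. The work goes in short steps, Python scripts to look and compute and a shell command to move; the robot and the scene stay as the last step left them, time stands still between calls to the robot, and variables do not carry over. Pictures are saved under pics/ and viewed, about 8 in all and at most 12, crops included, and the job is handed in when it is done.

```bash
mkdir -p pics; cat > h.py <<'E'
import numpy as np, cv2
from station import ctrl
from scipy.spatial.transform import Rotation as Ro
def cam(n):
    o=ctrl.get_obs(); c=ctrl.camera(n)
    K=np.array([[c['fx'],0,c['cx']],[0,c['fy'],c['cy']],[0,0,1]]); D=np.array(c['dist'])
    if n=='wrist':
        T=np.array(c['tool_from_camera']); Rt=Ro.from_euler('xyz',o['eef_rot']).as_matrix()
        R=Rt@T[:3,:3]; C=Rt@T[:3,3]+np.array(o['ee_pos'])
    else:
        R=np.array(c['R']).T; C=-R@np.array(c['t'])
    return dict(img=c['pixels'],depth=c['depth'],K=K,D=D,R=R,C=C)
def save(c,f): cv2.imwrite('pics/'+f,cv2.cvtColor(c['img'],cv2.COLOR_RGB2BGR))
def rays(c,uv):
    p=cv2.undistortPoints(np.float64(uv).reshape(-1,1,2),c['K'],c['D']).reshape(-1,2)
    return np.c_[p,np.ones(len(p))]
def plane(c,uv,z):
    r=rays(c,uv)@c['R'].T; return c['C']+r*((z-c['C'][2])/r[:,2])[:,None]
def pts(c,uv):
    uv=np.int32(uv).reshape(-1,2); d=c['depth'][uv[:,1],uv[:,0]]
    return (rays(c,uv)*d[:,None])@c['R'].T+c['C'], d>0
def cloud(c):
    v,u=np.mgrid[0:420,0:560]; P,ok=pts(c,np.c_[u.ravel(),v.ravel()]); P[~ok]=np.nan
    return P.reshape(420,560,3)
E
python3 - <<'E'
from h import *
o=ctrl.get_obs(); print(o)
a=cam('scene');b=cam('top');save(a,'s1.png');save(b,'t1.png')
print(a['C'],b['C'])
E
```

```text
{'time_s': 0.0, 'qpos': array([-1.17857107e+00,  3.00461301e-01,  1.52156382e+00,  1.26896658e-05,
        1.32071643e+00, -6.66227374e-02]), 'joint_vel': array([ 0.00029818,  0.00245962,  0.00044485, -0.00168649,  0.00023572,
        0.00058784]), 'tau': array([-2.34401843e-03, -5.31807911e+01, -3.52739060e+01,  7.07944552e-02,
        2.43287394e-02, -1.14929412e-04]), 'ee_pos': array([ 0.24350124, -0.49289469,  0.223899  ]), 'eef_rot': array([-3.14044712e+00, -8.87504857e-05,  4.58844794e-01]), 'force': array([-0.33395115, -0.41246256, -0.91720412]), 'moment': array([-0.0113749 , -0.00833229, -0.00793105]), 'grip_width': 0.0939023098533562}
[ 1.15400793 -0.05494875  0.96515791] [0.42995069 0.09531834 1.18254377]
```

View pics/s1.png

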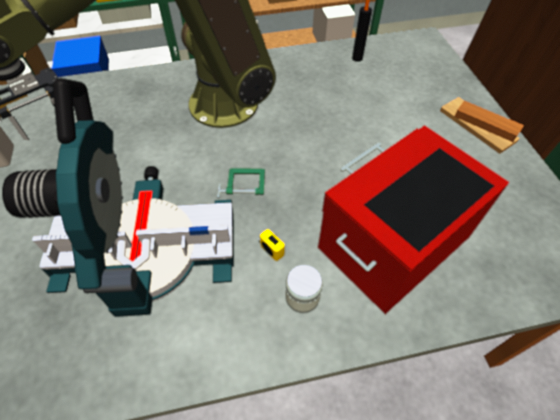

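View pics/t1.png

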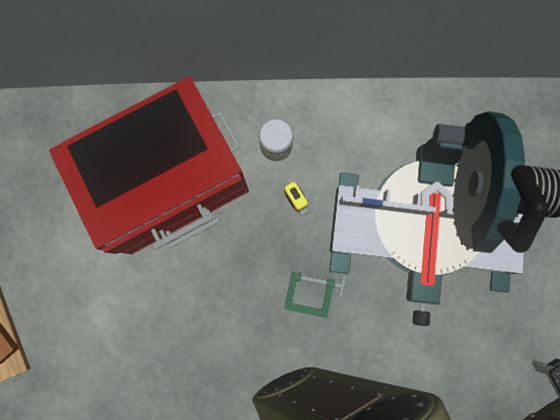

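The scene view shows the red chest (420,210), the saw (110,220), blue tape (198,230), the tape measure (272,243), tin (303,287) and clamp (245,182). The top view shows the drawer handle near (188,228), tape near (372,202) and the fence from (340,195) to (430,205). Next I'll measure these.

```bash
python3 - <<'E'
from h import *
for n in('top','scene'):
    c=cam(n);P=cloud(c);h=cv2.cvtColor(c['img'],cv2.COLOR_RGB2HSV)
    z=P[...,2];H,S,V=h[...,0],h[...,1],h[...,2]
    m=(abs(z-.252)<.012)&(P[...,1]>.1)&(P[...,1]<.9)&(P[...,0]>0.2)
    r=cv2.minAreaRect(np.float32(P[m][:,:2])); print(n,'top',r,np.nanmedian(z[m])); print(cv2.boxPoints(r))
    b=(H>100)&(H<125)&(S>120)&(V>60)&(P[...,1]<.3)&(P[...,0]>.3)&(P[...,0]<.8)&(z<.2)
    q=P[b];print('blue',len(q),q.min(0),q.max(0),np.median(q,0))
    q2=q[q[:,2]>.118];print(' top',len(q2),cv2.minAreaRect(np.float32(q2[:,:2])) if len(q2)>4 else '')
    f=(abs(z-.127)<.006)&(S<60)&(P[...,0]>.3)&(P[...,1]<.2)&(P[...,1]>-.3)
    q=P[f];print('fence',len(q),cv2.minAreaRect(np.float32(q[:,:2])))
    g=(S<70)&(V>100)&(abs(z-.212)<.012)&(P[...,1]>.2)&(P[...,1]<.7)
    q=P[g];print('handle',len(q),q.min(0) if len(q) else '',q.max(0) if len(q) else '')
    o=(H>5)&(H<40)&(S>150)&(V>120)&(z<.1)&(P[...,0]>.3)&(P[...,1]<.4);print('meas',np.median(P[o],0))
E
```

```text
top top ((0.48698464035987854, 0.2778283655643463), (0.6570143103599548, 0.34268587827682495), 26.86355972290039) 0.25420779091247936
[[ 0.11650401  0.28223914]
 [ 0.27135262 -0.0234658 ]
 [ 0.85746527  0.2734176 ]
 [ 0.7026167   0.57912254]]
blue 69 [ 0.58375732 -0.15012046  0.12182377] [ 0.59748152 -0.10745514  0.13239009] [ 0.59126474 -0.12812781  0.12896191]
 top 69 ((0.5909905433654785, -0.1287315934896469), (0.04311072826385498, 0.009468517266213894), 80.91864013671875)
fence 445 ((0.6085377335548401, -0.20496481657028198), (0.14743277430534363, 0.2586449086666107), 31.20573616027832)
handle 443 [0.48974459 0.23224556 0.20096178] [0.5814207  0.36636778 0.22268297]
meas [0.61786626 0.04626143 0.06242684]
scene top ((0.48711028695106506, 0.27567657828330994), (0.6603218913078308, 0.3445774018764496), 27.055925369262695) 0.2524337492181833
[[ 0.11471394  0.27893353]
 [ 0.27144837 -0.02793436]
 [ 0.8595066   0.27241963]
 [ 0.7027722   0.5792875 ]]
blue 122 [ 0.58456358 -0.15168705  0.11219501] [ 0.60401043 -0.10833387  0.13074481] [ 0.59680387 -0.12984515  0.12524871]
 top 104 ((0.5941856503486633, -0.13004517555236816), (0.04419589787721634, 0.014455401338636875), 80.71629333496094)
fence 365 ((0.6176566481590271, -0.03347744047641754), (0.49543556571006775, 0.053584784269332886), 74.546142578125)
handle 253 [0.49503825 0.23068157 0.20671365] [0.57105021 0.35584675 0.21925965]
meas [0.6378942  0.04727473 0.05997743]
```

```bash
python3 -m creep '{"translation":[[0,0,40],[0,0,80],[0,0,120],[10,30,150],[20,60,155]],"yaw":[0,0,0,0,0.06],"gripper":[0,0,0,0,0]}' 20
python3 -m creep '{"translation":[[12,34,0],[24,68,0],[36,102,0],[48,136,0],[60,170,0]],"yaw":[0.08,0.16,0.24,0.32,0.4],"gripper":[0,0,0,0,0]}'
python3 -m creep '{"translation":[[12,34,0],[24,68,0],[36,102,0],[48,136,0],[60,170,0]],"yaw":[0.08,0.16,0.24,0.32,0.4],"gripper":[0,0,0,0,0]}'
python3 -m creep '{"translation":[[12,34,0],[24,68,0],[36,102,0],[48,136,0],[60,170,0]],"yaw":[0.08,0.16,0.24,0.32,0.4],"gripper":[0,0,0,0,0]}'
python3 -m creep '{"translation":[[12,34,0],[24,68,0],[36,102,0],[48,136,0],[60,170,0]],"yaw":[0.07,0.14,0.2,0.25,0.28],"gripper":[0,0,0,0,0]}'
python3 - <<'E'
from h import *
o=ctrl.get_obs();print(o['time_s'],o['ee_pos'],o['eef_rot'],o['qpos'])
w=cam('wrist');save(w,'w1.png');t=cam('top');print(w['C'],w['R'][:,2])
for n,c in(('wrist',w),('top',t)):
    P=cloud(c);h=cv2.cvtColor(c['img'],cv2.COLOR_RGB2HSV);z=P[...,2];H,S,V=h[...,0],h[...,1],h[...,2]
    red=((H<8)|(H>172))&(S>150)
    m=(abs(z-.252)<.01)&(red|(V<60))&(P[...,0]>.45)&(P[...,1]>.15)
    if m.sum()>20:print(n,'top',cv2.boxPoints(cv2.minAreaRect(np.float32(P[m][:,:2]))))
    g=(S<90)&(V>90)&(abs(z-.214)<.012)&(P[...,1]>.15)&(P[...,0]<.62)&(P[...,0]>.44)
    q=P[g]
    if len(q)>20: print('handle',len(q),cv2.minAreaRect(np.float32(q[:,:2])),np.median(q,0),np.percentile(q[:,2],[5,95]))
E
```

```text
time_s: 0.62
ee_pos: [0.2635, -0.4334, 0.3834]
eef_rot: [3.137, 0.0, 0.516]
force: [0.7, 1.1, 0.7]
grip_width: 0.094
time_s: 1.03
ee_pos: [0.3235, -0.2617, 0.3834]
eef_rot: [3.136, 0.0, 0.92]
force: [0.9, -0.1, -0.3]
grip_width: 0.0939
time_s: 1.45
ee_pos: [0.3836, -0.0899, 0.3836]
eef_rot: [3.136, 0.0, 1.323]
force: [0.6, -0.3, -0.1]
grip_width: 0.0943
time_s: 1.87
ee_pos: [0.4436, 0.082, 0.3836]
eef_rot: [3.136, 0.0, 1.727]
force: [0.7, -0.5, -0.2]
grip_width: 0.0938
time_s: 2.28
ee_pos: [0.5038, 0.254, 0.3834]
eef_rot: [3.136, 0.0, 2.011]
force: [0.0, -1.4, 0.3]
grip_width: 0.0941
2.2833 [0.50381191 0.25395538 0.38338057] [3.13586290e+00 3.28692946e-04 2.01062003e+00] [ 4.02030237e-01  2.67750640e-01  1.20138425e+00 -1.12475334e-04
  1.66671968e+00 -3.78055068e-02]
[0.4730206  0.31586706 0.54280248] [ 0.10637188 -0.21336067 -0.97116541]
wrist top [[0.5055364  0.42997226]
 [0.6277173  0.19561788]
 [0.7767331  0.27330747]
 [0.65455216 0.5076618 ]]
handle 2252 ((0.5265427827835083, 0.323439359664917), (0.05157450586557388, 0.19210615754127502), 21.734596252441406) [0.5220712  0.30084688 0.21547624] [0.21251412 0.21749599]
top top [[0.4816596  0.46386397]
 [0.6350909  0.16241364]
 [0.85489124 0.274287  ]
 [0.70145994 0.5757373 ]]
handle 130 ((0.5787625908851624, 0.24704909324645996), (0.03526175394654274, 0.08307064324617386), 82.88462829589844) [0.55461015 0.25121902 0.21685178] [0.21255564 0.22116802]
```

View pics/w1.png

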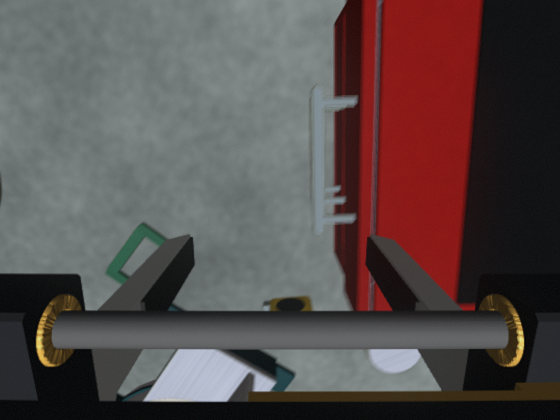

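The wrist view shows the bar of the top handle from about (316,88) to (319,232), and the chest's front edge near column 375.

```bash
python3 - <<'E'
from h import *
w=cam('wrist');P=cloud(w)
print(plane(w,[[316,88],[319,232]],.214), plane(w,[[316,88],[319,232]],.214).mean(0))
h=cv2.cvtColor(w['img'],cv2.COLOR_RGB2HSV);z=P[...,2]
m=(h[...,1]<90)&(h[...,2]>90)&(abs(z-.214)<.012);m[:, :305]=0;m[:,327:]=0;m[250:]=0
q=P[m];r=cv2.minAreaRect(np.float32(q[:,:2]));print(r,len(q),np.percentile(q[:,2],[2,50,98]));print(cv2.boxPoints(r))
# top-front edge of chest
m=(abs(z-.252)<.006)&(h[...,1]>150);q=[]
for v in range(20,260,10):
    u=np.where(m[v])[0]
    if len(u): q.append(P[v,u[0],:2])
l=cv2.fitLine(np.float32(q),cv2.DIST_HUBER,0,.01,.01).ravel();print('edge',l,np.degrees(np.arctan2(l[1],l[0])))
E
```

```text
[[0.4915643  0.35760198 0.214     ]
 [0.55463187 0.23864501 0.214     ]] [0.52309808 0.29812349 0.214     ]
((0.5249945521354675, 0.29515254497528076), (0.01575334370136261, 0.14057719707489014), 27.076091766357422) 1773 [0.21211424 0.21575257 0.21777671]
[[0.48598763 0.35415247]
 [0.5499746  0.22898212]
 [0.56400144 0.23615262]
 [0.5000145  0.36132297]]
edge [ 0.45659003 -0.8896772   0.5587944   0.32703835] -62.83271
```

```bash
python3 -m creep '{"translation":[[10,21,0],[21,43,-10],[21,43,-40],[21,43,-70],[21,43,-100]],"yaw":[0.02,0.033,0.033,0.033,0.033],"gripper":[179,179,179,179,179]}' 30
python3 -m creep '{"translation":[[0,0,-20],[0,0,-40],[0,0,-60],[0,0,-70],[0,0,-70]],"yaw":[0,0,0,0,0],"gripper":[179,179,179,179,179]}'
python3 -m creep '{"translation":[[0,0,0],[0,0,0],[0,0,0],[0,0,0],[0,0,0]],"yaw":[0,0,0,0,0],"gripper":[255,255,255,255,255]}' 30
```

```text
time_s: 2.85
ee_pos: [0.5246, 0.2957, 0.2812]
eef_rot: [3.138, 0.0, 2.042]
force: [1.3, -0.1, -0.1]
grip_width: 0.0642
time_s: 3.27
ee_pos: [0.5239, 0.2945, 0.2093]
eef_rot: [3.141, 0.0, 2.041]
force: [-0.9, 0.0, -0.1]
grip_width: 0.0307
time_s: 3.68
ee_pos: [0.5244, 0.2943, 0.2103]
eef_rot: [3.139, 0.001, 2.041]
force: [1.4, -3.7, 5.5]
grip_width: 0.0099
```

Bar gripped at an opening of about 11 mm. I'll pull the drawer out 148 mm.

```bash
python3 -m creep '{"translation":[[-9,-4.6,0],[-22,-11.3,0],[-36,-18.4,0],[-51,-26.1,0],[-66,-33.8,0]],"yaw":[0,0,0,0,0],"gripper":[255,255,255,255,255]}'
python3 -m creep '{"translation":[[-15,-7.7,0],[-30,-15.4,0],[-45,-23,0],[-59,-30.2,0],[-66,-33.8,0]],"yaw":[0,0,0,0,0],"gripper":[255,255,255,255,255]}'
python3 -m creep '{"translation":[[0,0,0],[0,0,0],[0,0,0],[0,0,0],[0,0,0]],"yaw":[0,0,0,0,0],"gripper":[175,175,175,175,175]}'
python3 -m creep '{"translation":[[0,0,40],[0,0,80],[0,0,120],[0,0,160],[0,0,170]],"yaw":[0,0,0,0,0],"gripper":[175,175,175,175,175]}'
python3 - <<'E'
from h import *
w=cam('wrist');save(w,'w2.png');t=cam('top');save(t,'t2.png')
for n,c in(('wrist',w),('top',t)):
    P=cloud(c);h=cv2.cvtColor(c['img'],cv2.COLOR_RGB2HSV);z=P[...,2];H,S,V=h[...,0],h[...,1],h[...,2]
    m=(H>8)&(H<24)&(S>130)&(V>120)&(z>.15)&(z<.25)
    k,lab,st,ce=cv2.connectedComponentsWithStats(m.astype(np.uint8))
    for i in range(1,k):
        if st[i,4]>25:
            q=P[lab==i];print(n,ce[i],st[i],np.median(q,0),cv2.minAreaRect(np.float32(q[:,:2])), np.median(c['img'][lab==i],0))
E
```

```text
time_s: 4.1
ee_pos: [0.4578, 0.2602, 0.2103]
eef_rot: [3.139, 0.001, 2.041]
force: [4.3, -0.1, -1.9]
grip_width: 0.0104
time_s: 4.52
ee_pos: [0.3914, 0.2261, 0.2105]
eef_rot: [3.137, 0.001, 2.041]
force: [56.9, 27.3, -32.3]
grip_width: 0.0107
time_s: 4.93
ee_pos: [0.3915, 0.2262, 0.2105]
eef_rot: [3.137, 0.001, 2.041]
force: [-0.3, 0.0, 0.1]
grip_width: 0.0295
time_s: 5.35
ee_pos: [0.3921, 0.2265, 0.3864]
eef_rot: [3.13, 0.001, 2.041]
force: [0.7, -1.2, 0.0]
grip_width: 0.0293
wrist [388.24067797 227.62101695] [ 367  197   42   55 1475] [0.5054957  0.24371574 0.21540557] ((0.5161082744598389, 0.24322214722633362), (0.055839646607637405, 0.0734163150191307), 23.55156898498535) [248. 207.  67.]
top [204.35267857 239.99330357] [190 228  30  25 448] [0.50394539 0.24897688 0.21712418] ((0.5031742453575134, 0.2520756423473358), (0.0354808010160923, 0.06263870000839233), 21.65533447265625) [237. 199.  87.]
```

View pics/w2.png

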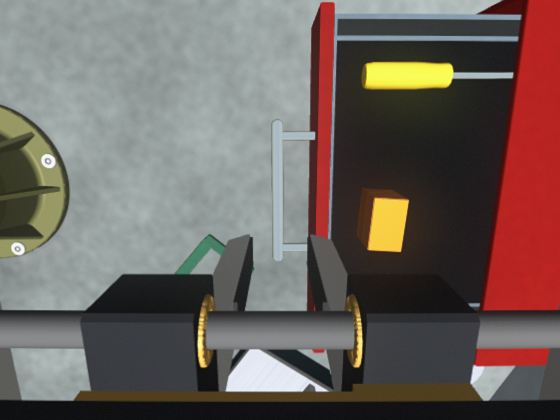

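The drawer is open. The block's orange top is at (388,224), slightly skewed to the drawer, and the screwdriver is at (407,76). Next I'll measure the block's top face.

```bash
python3 - <<'E'
from h import *
for n in('wrist','top'):
    c=cam(n);P=cloud(c)
    h=cv2.cvtColor(c['img'],cv2.COLOR_RGB2HSV);z=P[...,2]
    m=(h[...,0]>8)&(h[...,0]<30)&(h[...,1]>110)&(h[...,2]>215 if n=='wrist' else h[...,2]>190)
    m&=(abs(P[...,0]-.505)<.05)&(abs(P[...,1]-.247)<.045)
    k,lab,st,ce=cv2.connectedComponentsWithStats(m.astype(np.uint8));i=1+np.argmax(st[1:,4])
    cn=max(cv2.findContours((lab==i).astype(np.uint8),0,1)[0],key=len).reshape(-1,2)
    zt=np.median(z[lab==i]);Q=plane(c,cn,zt);r=cv2.minAreaRect(np.float32(Q[:,:2]*1000));print(n,zt,st[i],r)
E
```

```text
wrist 0.21549360805625756 [ 370  199   41   54 1760] ((502.6146545410156, 247.67819213867188), (33.21562194824219, 53.4894905090332), 23.46765899658203)
top 0.21720807853806123 [190 228  29  25 411] ((504.336181640625, 248.6445770263672), (34.287452697753906, 53.873878479003906), 23.308168411254883)
```

```bash
python3 -m creep '{"translation":[[22,4,0],[44,8,0],[66,12,0],[88,17,0],[111,21.5,0]],"yaw":[0.12,0.24,0.36,0.48,0.6],"gripper":[0,0,0,0,0]}' 45
python3 -m creep '{"translation":[[0,0,0],[0,0,0],[0,0,0],[0,0,0],[0,0,0]],"yaw":[0.12,0.24,0.36,0.48,0.6],"gripper":[0,0,0,0,0]}'
python3 -m creep '{"translation":[[0,0,0],[0,0,0],[0,0,-15],[0,0,-40],[0,0,-70]],"yaw":[0.12,0.24,0.31,0.31,0.31],"gripper":[0,0,0,0,0]}'
python3 - <<'E'
from h import *
c=cam('wrist');save(c,'w3.png');P=cloud(c);o=ctrl.get_obs();print(o['ee_pos'],o['eef_rot'],o['qpos'])
h=cv2.cvtColor(c['img'],cv2.COLOR_RGB2HSV);z=P[...,2]
m=(h[...,0]>8)&(h[...,0]<30)&(h[...,1]>110)&(h[...,2]>190)&(abs(z-.216)<.008)
k,lab,st,ce=cv2.connectedComponentsWithStats(m.astype(np.uint8));i=1+np.argmax(st[1:,4])
cn=max(cv2.findContours((lab==i).astype(np.uint8),0,1)[0],key=len).reshape(-1,2)
zt=np.median(z[lab==i]);Q=plane(c,cn,zt);print(zt,st[i],cv2.minAreaRect(np.float32(Q[:,:2]*1000)))
E
```

```text
time_s: 5.97
ee_pos: [0.5032, 0.2477, 0.3763]
eef_rot: [-3.141, -0.001, 2.647]
force: [-0.4, -0.4, 0.9]
grip_width: 0.0595
time_s: 6.38
ee_pos: [0.503, 0.2477, 0.3738]
eef_rot: [-3.14, -0.005, -3.03]
force: [0.3, -0.2, 0.6]
grip_width: 0.0919
time_s: 6.8
ee_pos: [0.5028, 0.2476, 0.3017]
eef_rot: [-3.14, -0.006, -2.72]
force: [1.0, 0.2, -0.4]
grip_width: 0.0938
[0.50129529 0.24695858 0.29463358] [-3.14042804 -0.01511158 -2.72041572] [ 3.92919552e-01  2.85852673e-01  1.37718802e+00 -1.59583546e-03
  1.49362470e+00 -1.59892748e+00]
0.21546157634309138 [ 243  195   74   47 3336] ((502.11566162109375, 247.3891143798828), (34.4278678894043, 53.419639587402344), 23.090362548828125)
```

View pics/w3.png

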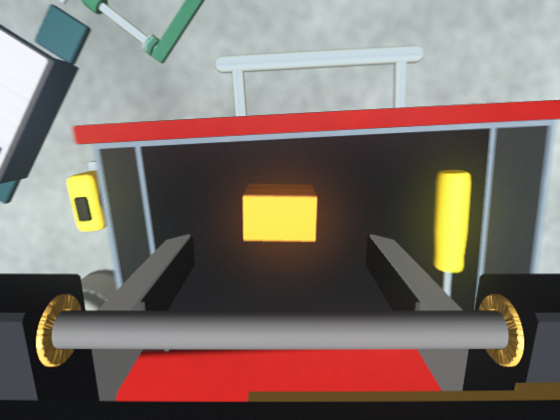

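The block (280,217) is centred between the fingers, with the screwdriver well clear at (452,220). I'll descend and grip.

```bash
python3 -m creep '{"translation":[[1,0.5,-25],[1,0.5,-50],[1,0.5,-70],[1,0.5,-85],[1,0.5,-97]],"yaw":[0,0,0,0,0],"gripper":[0,0,0,0,0]}'
python3 -m creep '{"translation":[[0,0,0],[0,0,0],[0,0,0],[0,0,0],[0,0,0]],"yaw":[0,0,0,0,0],"gripper":[255,255,255,255,255]}' 45
python3 -m creep '{"translation":[[0,0,0],[0,0,0],[0,0,0],[0,0,0],[0,0,0]],"yaw":[0,0,0,0,0],"gripper":[255,255,255,255,255]}'
```

```text
time_s: 7.27
ee_pos: [0.5014, 0.2471, 0.195]
eef_rot: [-3.141, -0.019, -2.72]
force: [-0.2, -0.7, 0.3]
grip_width: 0.0939
time_s: 7.68
ee_pos: [0.5016, 0.2472, 0.1958]
eef_rot: [-3.141, -0.018, -2.72]
force: [0.4, 0.0, 0.3]
grip_width: 0.0639
time_s: 8.1
ee_pos: [0.5017, 0.2472, 0.1963]
eef_rot: [-3.141, -0.017, -2.72]
force: [-0.5, -0.8, 4.6]
grip_width: 0.0549
```

```bash
python3 -m creep '{"translation":[[0,0,20],[0,0,50],[0,0,85],[0,0,120],[0,-15,150]],"yaw":[0,0,0,0,-0.03],"gripper":[255,255,255,255,255]}'
python3 -m creep '{"translation":[[2,-30,0],[4,-65,0],[6,-100,0],[8,-135,0],[12,-170,0]],"yaw":[-0.05,-0.1,-0.15,-0.2,-0.25],"gripper":[255,255,255,255,255]}'
python3 -m creep '{"translation":[[2,-35,0],[4,-70,0],[6,-105,0],[8,-140,0],[12,-180,0]],"yaw":[-0.06,-0.12,-0.18,-0.24,-0.3],"gripper":[255,255,255,255,255]}'
python3 -m creep '{"translation":[[0,0,-30],[0,0,-60],[0,0,-75],[0,0,-80],[0,0,-80]],"yaw":[0,0,0,0,0],"gripper":[255,255,255,255,255]}'
python3 - <<'E'
from h import *
c=cam('wrist');save(c,'w4.png');o=ctrl.get_obs();print(o['ee_pos'],o['eef_rot'],o['qpos'],o['grip_width'])
P=cloud(c);np.save('w4.npy',P)
h=cv2.cvtColor(c['img'],cv2.COLOR_RGB2HSV)
m=(h[...,0]>100)&(h[...,0]<125)&(h[...,1]>120)&(h[...,2]>60)&(P[...,2]>.05)&(P[...,2]<.14)
k,lab,st,ce=cv2.connectedComponentsWithStats(m.astype(np.uint8))
for i in range(1,k):
    if st[i,4]>40:
        q=P[lab==i];print(st[i],ce[i],q.min(0),q.max(0))
E
```

```text
time_s: 8.52
ee_pos: [0.5013, 0.2334, 0.3483]
eef_rot: [-3.141, -0.017, -2.748]
force: [0.1, -0.2, 0.0]
grip_width: 0.0547
time_s: 8.93
ee_pos: [0.5129, 0.0619, 0.3482]
eef_rot: [-3.141, -0.017, -3.0]
force: [0.6, 0.9, -0.6]
grip_width: 0.0549
time_s: 9.35
ee_pos: [0.5245, -0.1194, 0.3483]
eef_rot: [-3.141, -0.017, 2.98]
force: [0.3, 1.2, 0.3]
grip_width: 0.0546
time_s: 9.77
ee_pos: [0.5242, -0.1193, 0.2674]
eef_rot: [-3.141, -0.019, 2.98]
force: [-0.4, -0.1, -0.4]
grip_width: 0.055
[ 0.52466384 -0.11931622  0.26874269] [-3.14108471 -0.0168716   2.98053878] [-0.29042989  0.25202447  1.4787374  -0.00270805  1.4274964  -1.69976756] 0.054303095093322255
```

View pics/w4.png

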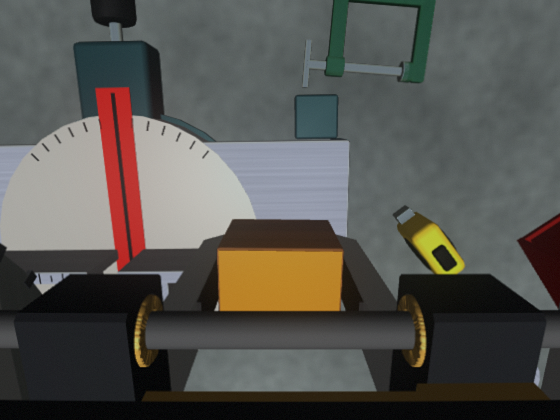

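The wrist view shows the block held squarely (orange top at (280,278)), with the fence hidden behind it. I'll measure the fence and tape from the earlier top picture instead.

```bash
python3 - <<'E'
from h import *
a=cv2.imread('pics/t2.png')[175:275,325:455];b=cv2.imread('pics/s1.png')[190:270,140:240]
A=cv2.resize(a,None,fx=4,fy=4,interpolation=cv2.INTER_NEAREST);B=cv2.resize(b,None,fx=2.7,fy=2.7,interpolation=cv2.INTER_NEAREST)
out=np.zeros((400,520+B.shape[1],3),np.uint8);out[:400,:520]=A;out[:B.shape[0],520:]=B
cv2.imwrite('pics/crop.png',out)
c=cam('top');g=cv2.imread('pics/t2.png');h=cv2.cvtColor(g,cv2.COLOR_BGR2HSV)
m=(h[...,0]>100)&(h[...,0]<125)&(h[...,1]>80);m[:, :340]=0;m[:,400:]=0;m[:185]=0;m[215:]=0
v,u=np.nonzero(m)
for uu in np.unique(u): 
    vv=v[u==uu];print(uu,vv.min(),vv.max(),g[vv.min()-2:vv.max()+4,uu].tolist() if uu in(366,374) else '')
E
```

```text
363 198 203 
364 198 203 
365 198 203 
366 199 203 [[220, 204, 195], [179, 148, 133], [147, 98, 75], [148, 99, 75], [150, 102, 77], [151, 102, 78], [124, 90, 74], [86, 76, 69], [75, 70, 65], [76, 71, 67]]
367 199 203 
368 199 203 
369 199 203 
370 199 204 
371 199 204 
372 199 204 
373 200 204 
374 200 204 [[220, 204, 196], [178, 148, 134], [146, 99, 77], [145, 98, 75], [151, 103, 80], [152, 104, 81], [121, 89, 75], [84, 75, 71], [75, 70, 67], [76, 72, 68]]
375 200 204 
376 200 204 
377 200 204 
378 200 204 
379 200 205 
380 200 205 
381 201 205 
382 201 201
```

View pics/crop.png

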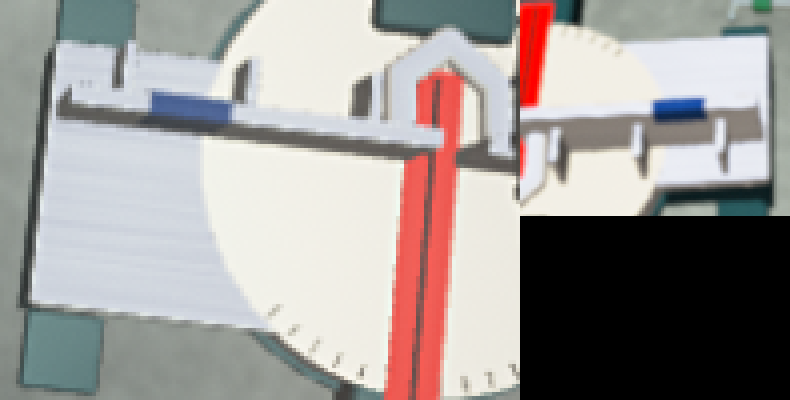

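The crop shows the tape on the fence top (cols 363–381, rows 199–204 in the full picture), and the fence's front-top edge as a bright-to-dark step. I'll fit that edge.

```bash
python3 - <<'E'
from h import *
c=cam('top');g=cv2.imread('pics/t2.png');r=g[...,0].astype(float)  # blue channel: bright for metal and tape
E=[]
for u in range(345,424):
    v0=int(round(203.14+.119*(u-366)))
    col=r[v0-4:v0+5,u]; hi=np.median(col[:4]);lo=col[4:].min();k=4+np.argmin(col[4:]);t=(hi+lo)/2
    for i in range(k,0,-1):
        if col[i-1]>t>=col[i]: E.append((u,v0-4+i-1+(col[i-1]-t)/(col[i-1]-col[i])));break
Q=plane(c,E,.127)[:,:2]
for nm,q in(('all',Q),('near',Q[:55])):
    l=cv2.fitLine(np.float32(q),cv2.DIST_HUBER,0,.001,.001).ravel();d=l[:2]*np.sign(l[1]);n=np.array([d[1],-d[0]])
    print(nm,len(q),'fence yaw',np.degrees(np.arctan2(n[1],n[0])),'rms',np.std((q-l[2:])@n))
    # tape left/right edges, row 201
sat=(g.max(2).astype(float)-g.min(2))
for v in(201,202):
    print(v,[int(x) for x in sat[v,358:388]])
s=sat[200:203].mean(0);hi=np.median(s[366:378]);t=(hi+s[352:358].mean())/2
L=[i-1+(t-s[i-1])/(s[i]-s[i-1]) for i in range(356,370) if s[i-1]<t<=s[i]];Rr=[i-1+(s[i-1]-t)/(s[i-1]-s[i]) for i in range(374,390) if s[i-1]>=t>s[i]]
print(L,Rr);e=plane(c,[[L[0],201],[Rr[-1],201]],.127);mid=e.mean(0)[:2];print(e,np.linalg.norm(e[0]-e[1]))
f=mid+n*((l[2:]-mid)@n);print('mark xy',f)
# block now, from wrist
w=cam('wrist');P=cloud(w);h=cv2.cvtColor(w['img'],cv2.COLOR_RGB2HSV)
m=(h[...,0]>8)&(h[...,0]<30)&(h[...,1]>110)&(h[...,2]>225);m[330:]=0;m[:240]=0;m[:,:200]=0;m[:,360:]=0
q=P[m];print('block',m.sum(),np.nanmedian(q,0)); v,u=np.nonzero(m)
for vv in(260,285,300):
    uu=u[v==vv];
    if len(uu):print(vv,plane(w,[[uu.min(),vv],[uu.max(),vv]],np.nanmedian(q[:,2])))
for uu in(240,280,320):
    vv=v[u==uu]
    if len(vv):print(uu,vv.min(),plane(w,[[uu,vv.min()]],np.nanmedian(q[:,2])))
k=(abs(P[...,2]-.062)<.01)&(P[...,0]<.56)&(h[...,1]<60);print('table z',np.median(P[...,2][k]),k.sum())
print(ctrl.get_obs()['ee_pos'],ctrl.get_obs()['eef_rot'])
E
```

```text
all 79 fence yaw -8.395105 rms 0.00033601050293504526
near 55 fence yaw -8.510222 rms 0.0003335090067380652
201 [16, 16, 17, 19, 37, 72, 76, 73, 73, 72, 72, 72, 72, 74, 73, 72, 70, 71, 72, 73, 72, 71, 72, 69, 56, 30, 12, 11, 13, 15]
202 [11, 8, 8, 10, 36, 74, 76, 74, 73, 72, 70, 72, 74, 73, 72, 71, 71, 71, 70, 69, 70, 69, 72, 71, 52, 27, 12, 13, 12, 11]
[np.float64(362.18436578171094)] [np.float64(382.19945355191254)]
[[ 0.59259057 -0.10598711  0.127     ]
 [ 0.59144432 -0.15317936  0.127     ]] 0.04720616748706846
mark xy [ 0.58491499 -0.12852047]
block 0 [nan nan nan]
table z 0.06146530106866094 33289
[ 0.5249546  -0.11937426  0.26968444] [-3.14077157 -0.01480489  2.98063183]
  return np.nanmean(a, axis, out=out, keepdims=keepdims)
```

```bash
python3 -m creep '{"translation":[[9,-1.5,-20],[18,-3,-50],[28,-4.4,-85],[28,-4.4,-120],[28,-4.4,-150]],"yaw":[0.0135,0.0135,0.0135,0.0135,0.0135],"gripper":[255,255,255,255,255]}' 50
python3 -m creep '{"translation":[[0,0,-6],[0,0,-12],[0,0,-16],[0,0,-18],[0,0,-18]],"yaw":[0,0,0,0,0],"gripper":[255,255,255,255,255]}'
python3 -m creep '{"translation":[[0,0,-1],[0,0,-2],[0,0,-3],[0,0,-4],[0,0,-4]],"yaw":[0,0,0,0,0],"gripper":[255,255,255,255,255]}'
```

```text
time_s: 10.38
ee_pos: [0.5533, -0.1236, 0.1184]
eef_rot: [-3.141, -0.014, 2.994]
force: [1.5, -0.6, -0.3]
grip_width: 0.0547
time_s: 10.8
ee_pos: [0.5539, -0.1238, 0.1017]
eef_rot: [-3.14, -0.012, 2.995]
force: [-0.3, 0.8, -0.3]
grip_width: 0.0549
time_s: 11.22
ee_pos: [0.5538, -0.1238, 0.0976]
eef_rot: [-3.14, -0.012, 2.994]
force: [1.0, 0.4, -1.3]
grip_width: 0.0546
```

```bash
python3 -m creep '{"translation":[[0,0,-1],[0,0,-2],[0,0,-2.5],[0,0,-2.5],[0,0,-2.5]],"yaw":[0,0,0,0,0],"gripper":[255,255,255,255,255]}'
python3 -m creep '{"translation":[[0,0,-0.5],[0,0,-1],[0,0,-1.5],[0,0,-1.5],[0,0,-1.5]],"yaw":[0,0,0,0,0],"gripper":[255,255,255,255,255]}'
```

```text
time_s: 11.63
ee_pos: [0.5538, -0.1238, 0.095]
eef_rot: [-3.141, -0.012, 2.994]
force: [0.9, 0.3, -0.6]
grip_width: 0.0545
time_s: 12.05
ee_pos: [0.5538, -0.1238, 0.0935]
eef_rot: [-3.141, -0.012, 2.994]
force: [-0.1, 0.4, -0.5]
grip_width: 0.0546
```

```bash
python3 -m creep '{"translation":[[0,0,-0.5],[0,0,-1],[0,0,-1],[0,0,-1]],"yaw":[0,0,0,0],"gripper":[255,255,255,255]}'
python3 -m creep '{"translation":[[0,0,-0.4],[0,0,-0.8],[0,0,-0.8],[0,0,-0.8]],"yaw":[0,0,0,0],"gripper":[255,255,255,255]}'
```

```text
time_s: 12.38
ee_pos: [0.5538, -0.1238, 0.0925]
eef_rot: [-3.14, -0.013, 2.994]
force: [-0.0, -0.2, 0.3]
grip_width: 0.0546
time_s: 12.72
ee_pos: [0.5539, -0.1238, 0.0924]
eef_rot: [-3.14, -0.012, 2.995]
force: [-2.2, 0.5, 6.9]
grip_width: 0.0543
```

```bash
python3 -m creep '{"translation":[[2,-0.3,0],[4,-0.6,0],[6,-0.9,0],[8,-1.2,0],[9,-1.3,0]],"yaw":[0,0,0,0,0],"gripper":[255,255,255,255,255]}'
python3 -m creep '{"translation":[[0.7,-0.1,0],[1.4,-0.2,0],[2,-0.3,0],[2,-0.3,0],[2,-0.3,0]],"yaw":[0,0,0,0,0],"gripper":[255,255,255,255,255]}'
```

```text
time_s: 13.13
ee_pos: [0.5631, -0.1251, 0.0924]
eef_rot: [-3.14, -0.012, 2.995]
force: [-2.5, 1.3, 3.2]
grip_width: 0.0548
time_s: 13.55
ee_pos: [0.5652, -0.1254, 0.0924]
eef_rot: [-3.14, -0.012, 2.995]
force: [-0.2, 0.4, 1.6]
grip_width: 0.0547
```

```bash
python3 -m creep '{"translation":[[0.5,-0.1,0],[1,-0.15,0],[1,-0.15,0],[1,-0.15,0]],"yaw":[0,0,0,0],"gripper":[255,255,255,255]}'
python3 -m creep '{"translation":[[0.5,-0.1,0],[1,-0.15,0],[1,-0.15,0],[1,-0.15,0]],"yaw":[0,0,0,0],"gripper":[255,255,255,255]}'
```

```text
time_s: 13.88
ee_pos: [0.5661, -0.1256, 0.0924]
eef_rot: [-3.14, -0.012, 2.995]
force: [-3.0, 0.3, 3.7]
grip_width: 0.0546
time_s: 14.22
ee_pos: [0.5663, -0.1256, 0.0924]
eef_rot: [-3.14, -0.015, 2.995]
force: [-9.6, 1.3, 7.0]
grip_width: 0.0548
```

Contact. I'll check squareness and centring with the fixed cameras.

```bash
python3 - <<'E'
from h import *
t=cam('top');s=cam('scene')
a=cv2.resize(t['img'][165:255,330:430],None,fx=4,fy=4,interpolation=cv2.INTER_CUBIC);b=cv2.resize(s['img'][180:260,150:245],None,fx=4,fy=4,interpolation=cv2.INTER_CUBIC)
o=np.zeros((360,800,3),np.uint8);o[:360,:400]=a;o[:320,410:790]=b
cv2.imwrite('pics/chk.png',o[...,::-1]);ob=ctrl.get_obs();print(ob['time_s'],ob['ee_pos'],ob['eef_rot'],ob['force'],ob['moment'])
w=cam('wrist');save(w,'w5.png')
h=cv2.cvtColor(w['img'],cv2.COLOR_RGB2HSV);P=cloud(w)
m=(h[...,0]>5)&(h[...,0]<30)&(h[...,1]>150);m[315:]=0;m[:200]=0;m[:,:200]=0;m[:,370:]=0
print(m.sum(),np.nanmedian(h[m],0),np.percentile(P[m][:,2],[5,50,95]))
tp=m&(abs(P[...,2]-.112)<.004);v,u=np.nonzero(tp)
for vv in range(v.min()+4,v.max(),15):
    uu=u[v==vv];e=plane(w,[[uu.min(),vv],[uu.max(),vv]],.112);print(vv,uu.min(),uu.max(),e.mean(0)[:2],np.linalg.norm(e[1]-e[0]))
E
```

```text
14.3167 [ 0.56624701 -0.12562512  0.09235984] [-3.14048424 -0.01461368  2.9947707 ] [-10.29590519   1.54383247   7.91633434] [0.46335065 1.74405593 0.2405187 ]
7937 [ 18. 202. 152.] [nan nan nan]
250 218 342 [ 0.55075203 -0.12322911] 0.05279059250930244
265 218 342 [ 0.55749849 -0.12422567] 0.05334191623471666
280 218 341 [ 0.56435723 -0.12545866] 0.05347294495600797
295 218 341 [ 0.5713976  -0.12650099] 0.05404951348032252
```

View pics/chk.png

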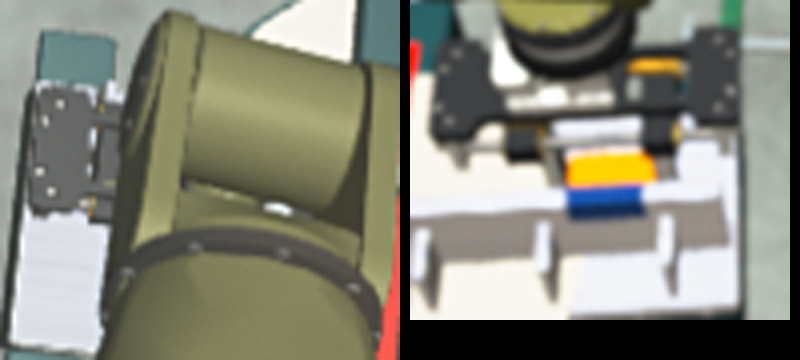

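View pics/w5.png

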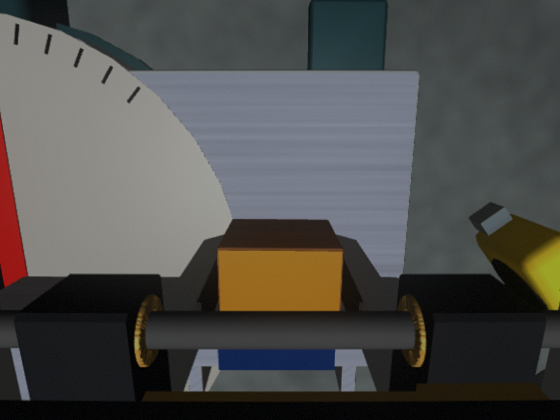

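Both views show the block upright against the fence with the tape directly behind it (wrist: block cols 218–341, tape about 218–333). I'll work out the offset along the fence.

```bash
python3 - <<'E'
from h import *
fx=np.array([.989,-.147]);fy=np.array([.147,.989])
w=cam('wrist');h=cv2.cvtColor(w['img'],cv2.COLOR_RGB2HSV)
m=(h[...,0]>105)&(h[...,0]<128)&(h[...,1]>130)
for v in (352,357,362,366):
    u=np.where(m[v,190:370])[0]+190;e=plane(w,[[u.min(),v],[u.max()+1,v]],.127)[:,:2];print('tape',v,u.min(),u.max(),(e@fy).mean()*1e3,e.mean(0))
e=plane(w,[[218,280],[341.5,280]],.112)[:,:2];print('block',(e@fy).mean()*1e3)
s=cam('scene');h=cv2.cvtColor(s['img'],cv2.COLOR_RGB2HSV)
for nm,lo,hi,z in(('tape',100,128,.127),('block',8,30,.112)):
    m=((h[...,0]>lo)&(h[...,0]<hi)&(h[...,1]>150)&(h[...,2]>90)).astype(np.uint8);m[:210]=0;m[240:]=0;m[:,:180]=0;m[:,220:]=0
    v,u=np.nonzero(m)
    for vv in np.unique(v):
        uu=u[v==vv];e=plane(s,[[uu.min()-.5,vv],[uu.max()+.5,vv]],z)[:,:2];print('sc',nm,vv,uu.min(),uu.max(),(e@fy).mean()*1e3,(e@fx).mean()*1e3)
print('t1 mark',np.array([.58491,-.12852])@fy*1e3,'tcp',ctrl.get_obs()['ee_pos'][:2]@fy*1e3,ctrl.get_obs()['force'])
E
```

```text
tape 352 218 334 -42.2738249029747 [ 0.5888697  -0.13027065]
tape 357 219 334 -42.07108511447405 [ 0.59121892 -0.13041483]
tape 362 219 333 -42.27993670147263 [ 0.59352669 -0.13096902]
tape 366 219 333 -42.2825112912097 [ 0.59541063 -0.13125164]
block -40.97621869205324
sc tape 227 201 206 -28.041381982647042 602.7707093180969
sc tape 228 190 206 -41.34155703639567 604.7499986114766
sc tape 229 190 206 -41.212746872907104 607.6412854025855
sc tape 230 190 206 -41.08440052459022 610.5227779525119
sc tape 231 190 206 -40.95651558190387 613.3945272402946
sc tape 232 190 190 -60.191583617615905 614.931631424375
sc block 212 182 182 -87.13202096463968 543.6832277579812
sc block 218 207 209 -20.25058741364671 566.7557069214348
sc block 219 192 210 -37.791975489255435 568.5798448192339
sc block 220 190 210 -40.1860718089319 571.4401985307481
sc block 221 189 210 -41.31601642857391 574.3775037771017
sc block 222 189 210 -41.18799139143653 577.3911923597916
sc block 223 189 211 -39.810938230309176 580.4806181563927
sc block 224 189 211 -39.68598629894109 583.473477199072
sc block 225 189 202 -50.77228262902838 585.6849719077961
t1 mark -41.124509999999994 tcp -40.99597773970444 [-10.74817674   0.82198938   7.36420585]
```

```bash
python3 -m creep '{"translation":[[1.1,-0.15,0.1],[1.1,-0.15,0.1],[1.1,-0.15,0.1],[1.1,-0.15,0.1],[1.1,-0.15,0.1]],"yaw":[0,0,0,0,0],"gripper":[255,255,255,255,255]}'
python3 - <<'E'
from h import *
for i in range(5):
    cam('top');o=ctrl.get_obs();print(o['time_s'],o['ee_pos'],o['eef_rot'],o['force'],o['grip_width'])
E
```

```text
time_s: 14.88
ee_pos: [0.5663, -0.1256, 0.0923]
eef_rot: [-3.141, -0.018, 2.995]
force: [-11.5, 1.8, 7.8]
grip_width: 0.0545
14.9333 [ 0.56629773 -0.12561843  0.0923653 ] [-3.14048532 -0.01753957  2.995167  ] [-11.40289876   1.36868679   8.14150441] 0.054892475544933206
14.9833 [ 0.56629674 -0.12561523  0.0923624 ] [-3.14050473 -0.01754984  2.99517755] [-10.75942436   0.89738798   8.20127074] 0.05475575721000438
15.0333 [ 0.56629557 -0.12565519  0.09236982] [-3.14047824 -0.01753547  2.99512983] [-12.22405361   1.90723057   8.14485762] 0.054375216615417415
15.0833 [ 0.56631221 -0.12562829  0.09237357] [-3.14045375 -0.01748107  2.99518784] [-11.6717698    1.1773438    7.73056936] 0.05473806040105526
15.1333 [ 0.56628632 -0.12563799  0.09234   ] [-3.14047804 -0.01757212  2.99513741] [-12.96277805   1.60611851   7.66702545] 0.05476971363291082
```

```bash
python3 -c "
from station import ctrl
print(ctrl.hand_in())"
```

```text
the job is handed in; nothing more can be done
None
```

I opened the top drawer about 148 mm and took out the stop block. It now stands on the saw table with its broad side against the fence, on the blue tape. I handed the job in at about 15 s, with the arm still gripping and pushing.

- **Push:** the wrist force read 11 to 13 N towards the fence over the last five readings. The block also pressed down on the table with about 8 N, so table friction may take a few newtons off what the fence feels. By my estimate at least 8 N still reaches it.
- **Position:** the block's centre is about 1.3 mm from the tape's centre in the wrist view. The scene camera's estimate was coarser but within about 2 mm. The tool's turn matches the measured fence direction to within about 0.1°.
- **Seating:** the grip opening is steady at 55 mm, set to 50 N. The tool leans about 1°, the same as when it gripped the block standing upright, so the block should be flat on the table.
- **Hard stop on the drawer:** at the end of the pull the wrist force briefly read about 70 N, under the 120 N limit. The drawer may have run close to its end stop, and I did not find the exact cause.
- **Other items:** I did not touch the clamp, tape measure, paint tin or screwdriver, though I did not check their positions again at the end.

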